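Put the lids on the stoneware jars

ROBOT

A 6-joint arm with a two-finger parallel gripper is mounted at the origin on the work surface. World frame = base frame: x ahead of the robot, y to its left, z up, the work surface at z = 0. Lengths are in mm, angles in rad, forces in N, time in s.
With the tool pointing down it reaches from about 325 to 900 mm from the base axis. Payload 3.5 kg.
Tool frame: the origin (TCP) lies at the very end of the fingers, on their centre line; the grasp point (between the pads) lies 19 mm behind it; z points along the fingers, y is the line along which they close (so a half turn about z gives the same grasp; the last joint's range is limited). The gripper opens to 85 mm and grips with 20 to 120 N. Pads are 22 mm wide; open, the fingers measure 114 mm over their backs; the gripper's body (76 mm by 85 mm) begins 54 mm behind the grasp point. The pads swing forward as they close: fully open they stand 13 mm farther back than shut.
Start: joints at [-1.384, 0.276, -0.026, 1.268, 0, 1.467], TCP at [178.588, -598.939, 231.313] pointing down, gripper open.
Joint ranges: [-3.12, 3.12], [-0.85, 1.88], [-1.08, 1.24], [-1.95, 2.15], [-1.57, 1.53], [-3.14, 3.14]. Speed limits (rad/s): [2.57, 2.57, 3.14, 3.14, 3.14, 3.14].

INTERFACE

Orientations are given as [roll, pitch, yaw] about the fixed x, y, z axes, in that order (R = Rz(yaw) Ry(pitch) Rx(roll)).
In Python, from station import ctrl, grip, sensors, eyes gives the robot as it stands. Calls block until the motion is done:
- ctrl.reach(position, orientation): joint-space move of the TCP to a pose.
- ctrl.move_linear(position, rotation=None, max_speed=150): straight line of the TCP; rotation=None keeps the orientation; max_speed is the mean speed in mm/s.
- ctrl.goto_joints(angles): joint-space move.
- grip(opening, grasp_force=None): opening from 0.0 (shut) to 1.0 (fully open); grasp_force is the grip in N (None keeps the last); returns when the fingers have stopped.
- ctrl.hold(seconds).
- ctrl.inverse_kinematics(position, orientation): joint angles nearest the present ones, or None.
- sensors.read_state(): the state.
- eyes.grab_frame(name): name is "scene" or "top" or "wrist"; returns the picture (384x512x3 uint8, red, green, blue); there is no depth.
- eyes.camera_info(name): a dict with "fx", "fy", "cx", "cy" (pixels), "T" (4x4, takes a point from camera to world coordinates); the wrist camera has in their place "tool_from_camera" (4x4, takes a point from camera to tool coordinates, whose origin is the TCP and whose axes are the flange's). Camera axes: x right, y down, z forward; pixel columns grow to the right and rows downward; lengths in mm; the calibration is good to about 2 mm. A picture is of the moment at which its call begins: read the wrist's pose just before it. camera_info takes no time and is no camera call.
A pose or a line that the arm cannot do raises ctrl.MotionError and nothing moves.
- ctrl.finish_job(): hands the job in; it is judged then, once.
The state is a dict: "time_s": time; "qpos": joint angles; "joint_velocities": joint speeds; "tau": joint torques, N m; "tool_pos": TCP position; "tool_rot": TCP orientation; "force": force on the tool from outside, world axes, zero at the start; "ft_torque": the same for the moment, N m; "finger_gap": opening from 0.0 (shut) to 1.0 (fully open); "grasp_force": force on a finger pad.
Only numpy, scipy, OpenCV 4.12 (cv2) and the standard library are available. Lean on these libraries where they do the work, as an engineer would, in place of code of your own. Each camera call takes 0.05 s, during which the arm holds its last target. There are 200 camera calls.

TASK

Pick out the four stoneware lids from the ware on the potter's table and put each on the jar it belongs to by shape and size, seated on the rim with its step down in the mouth, the square and oblong lids lined up with the sides of their jars. Set the lids down without dropping them, and leave the jars standing where they are.

Things in the scene. Friction and masses are not known exactly. Their poses are not given: they have to be found in the camera images.
- jar_large: open large round stoneware jar, dark outside with a pale floor inside, standing on the table: 90 mm outside diameter, round mouth 78 mm, 65 mm high, walls 6 mm. Loose, about 0.3 to 0.7 kg. Origin: centre of its underside, z up.
- jar_small: open small round stoneware jar, dark outside with a pale floor inside, standing on the table: 64 mm outside diameter, round mouth 52 mm, 65 mm high, walls 6 mm. Loose, about 0.3 to 0.7 kg. Origin: centre of its underside, z up.
- jar_square: open square stoneware jar, dark outside with a pale floor inside, standing on the table: 76 x 76 mm outside, square mouth 64 x 64 mm, 65 mm high, walls 6 mm. Loose, about 0.3 to 0.7 kg. Origin: centre of its underside, z up, x and y along its sides.
- jar_oblong: open oblong stoneware jar, dark outside with a pale floor inside, standing on the table: 104 x 60 mm outside (long side along its x), mouth 92 x 48 mm, 65 mm high, walls 6 mm. Loose, about 0.3 to 0.7 kg. Origin: centre of its underside, z up, x and y along its sides.
- lid_large: large round dark stoneware lid, right way up on the table, 0.07 to 0.25 kg: flange 98 mm diameter, under it a step 62 mm diameter; on top a pale round knob, 22 mm diameter. Origin: centre of the step's underside, z up. Step z = 0 to 8 mm, flange 8 to 16, grip 16 to 46. Seated: step in the mouth (8 mm play all round), flange on the rim, origin 57 mm above the jar's underside.
- lid_small: small round dark stoneware lid, right way up on the table, 0.07 to 0.25 kg: flange 72 mm diameter, under it a step 36 mm diameter; on top a pale round knob, 22 mm diameter. Origin: centre of the step's underside, z up. Step z = 0 to 8 mm, flange 8 to 16, grip 16 to 46. Seated: step in the mouth (8 mm play all round), flange on the rim, origin 57 mm above the jar's underside.
- lid_square: square dark stoneware lid, right way up on the table, 0.07 to 0.25 kg: flange 84 x 84 mm, under it a step 48 x 48 mm; on top a pale bar grip, 40 mm along x, 16 mm in y. Origin: centre of the step's underside, z up. Step z = 0 to 8 mm, flange 8 to 16, grip 16 to 46. Seated: step in the mouth (8 mm play all round), flange on the rim, origin 57 mm above the jar's underside.
- lid_oblong: oblong dark stoneware lid, right way up on the table, 0.07 to 0.25 kg: flange 112 x 68 mm (long side along its x), under it a step 76 x 32 mm; on top a pale bar grip, 40 mm along x, 16 mm in y. Origin: centre of the step's underside, z up. Step z = 0 to 8 mm, flange 8 to 16, grip 16 to 46. Seated: step in the mouth (8 mm play all round), flange on the rim, origin 57 mm above the jar's underside.
There are look-alikes about, which are no part of the job. Leave any brown or turquoise look-alike of the lid_oblong alone. Leave any red look-alike of the jar_square alone.

How it is judged:
By the outcome, as a careful person would: the job done as asked, in the order asked, and still so for the second after the job is handed in, with the robot touching nothing.
It also fails if it takes over 128 s, if anything falls off the work surface, if the arm or the gripper's body presses on something with over 40 N, if the wrist force passes 120 N, or if a joint passes its speed limit or range.

## Working session

There is one attempt and no reset: what is moved stays moved. The work goes in short steps, each a Python script; the robot and the scene stay as the last script left them, time stands still between calls to the robot, and variables do not carry over. Pictures are saved under pics/ and viewed, at most 14 in all, crops included, and the job is handed in when it is done.

```bash
mkdir -p pics; ls
python3 - <<'E'
from station import ctrl,grip,sensors,eyes
import cv2
for n in("top","scene"):
    f=eyes.grab_frame(n); cv2.imwrite(f"pics/{n}0.png",f[:,:,::-1]); i=eyes.camera_info(n); print(n,i)
print(eyes.camera_info("wrist")); print(sensors.read_state())
E
```

```text
pics
top {'fx': 381.65386665133116, 'fy': 381.65386665133116, 'cx': 259.14413697422657, 'cy': 193.92410054091224, 'T': array([[-2.24221355e-02, -9.97700844e-01,  6.39552418e-02,
         4.03845536e+02],
       [-9.99665790e-01,  2.31976714e-02,  1.14094559e-02,
        -5.15619622e+01],
       [-1.28668365e-02, -6.36780430e-02, -9.97887544e-01,
         1.07449730e+03],
       [ 0.00000000e+00,  0.00000000e+00,  0.00000000e+00,
         1.00000000e+00]])}
scene {'fx': 369.4135718497563, 'fy': 369.4135718497563, 'cx': 251.84007315388442, 'cy': 189.12521658416443, 'T': array([[-2.88071416e-01,  6.90167181e-01, -6.63840433e-01,
         1.36379004e+03],
       [ 9.57560467e-01,  2.00634051e-01, -2.06939433e-01,
         2.28694800e+02],
       [-9.63381014e-03, -6.95280691e-01, -7.18673744e-01,
         9.97978001e+02],
       [ 0.00000000e+00,  0.00000000e+00,  0.00000000e+00,
         1.00000000e+00]])}
{'fx': 265.6096204006705, 'fy': 265.6096204006705, 'cx': 256.2990329645843, 'cy': 191.2612013550231, 'tool_from_camera': array([[ 5.52579550e-04, -9.46269847e-01, -3.23377598e-01,
   
[... 267 characters left out ...]
0000e+00]])}
{'time_s': 0.1, 'qpos': array([-1.38438288e+00,  2.77086207e-01, -2.77411569e-02,  1.26798156e+00,
       -9.41851213e-06,  1.46738433e+00]), 'joint_velocities': array([ 0.00078913, -0.00483659,  0.0046088 ,  0.00117671, -0.00088617,
        0.00058265]), 'tau': array([-2.62608492e-04, -4.46708751e+01,  2.96128893e+01,  8.42921727e-03,
       -1.63452828e-04,  2.36840414e-06]), 'tool_pos': array([ 178.46644235, -598.2512587 ,  230.25454145]), 'tool_rot': array([-3.13958984e+00, -1.98387267e-04,  2.89825251e-01]), 'force': array([0.37826104, 1.05091245, 0.4239031 ]), 'ft_torque': array([-0.05103658, -0.03927981, -0.00788058]), 'grasp_force': 0.0, 'finger_gap': 1.0023676670375057}
```

View pics/top0.png

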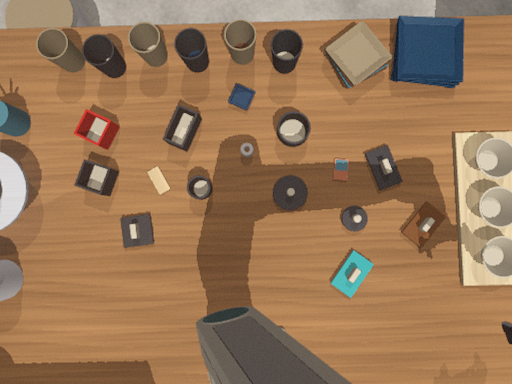

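View pics/scene0.png

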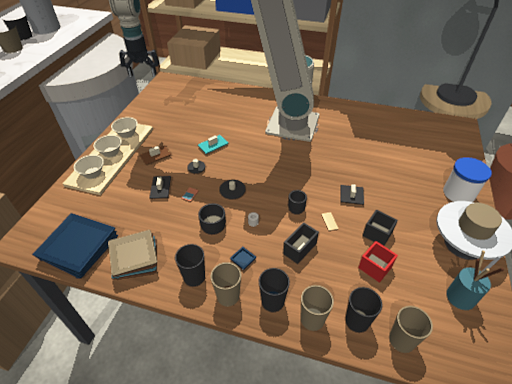

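Candidates in the top view:
- **Lids:** large round (290,192), small round (354,218), dark oblong (383,167), square (137,230). The brown (424,226) and turquoise (352,273) oblong ones are look-alikes.
- **Jars:** large (293,128), small (200,187), square (97,177), oblong (183,127). The red jar (97,128) is a look-alike, and the tall cups in the top row are clutter.

I'll check the choice in one close crop.

```bash
cat > h.py <<'E'
import numpy as np, cv2
from station import ctrl,grip,sensors,eyes
from scipy.spatial.transform import Rotation as R
def ray(name,uv,z,T=None):
    i=eyes.camera_info(name); T=i["T"] if T is None else T
    uv=np.atleast_2d(uv).astype(float)
    d=np.c_[(uv[:,0]-i["cx"])/i["fx"],(uv[:,1]-i["cy"])/i["fy"],np.ones(len(uv))]@T[:3,:3].T
    return (T[:3,3]+d*((z-T[2,3])/d[:,2])[:,None])[:,:2]
def wristT():
    s=sensors.read_state(); T=np.eye(4); T[:3,:3]=R.from_euler("xyz",s["tool_rot"]).as_matrix(); T[:3,3]=s["tool_pos"]
    return T@eyes.camera_info("wrist")["tool_from_camera"]
E
python3 - <<'E'
from h import *
f=cv2.imread("pics/top0.png")
c=f[75:260,65:410]; cv2.imwrite("pics/crop0.png",cv2.resize(c,None,fx=2.3,fy=2.3,interpolation=cv2.INTER_CUBIC))
for n,uv,z in [("lidL",(290,192),46),("lidS",(354,218),46),("lidO",(386,166),46),("lidQ",(134,230),46),("jarL",(293,128),65),("jarS",(200,185),65),("jarQ",(97,176),65),("jarO",(183,127),65)]:
    print(n,ray("top",uv,z).round())
E
```

```text
lidL [[ 473. -123.]]
lidS [[ 399. -293.]]
lidO [[ 537. -384.]]
lidQ [[380. 300.]]
jarL [[ 643. -135.]]
jarS [[496. 117.]]
jarQ [[527. 392.]]
jarO [[653. 161.]]
```

View pics/crop0.png

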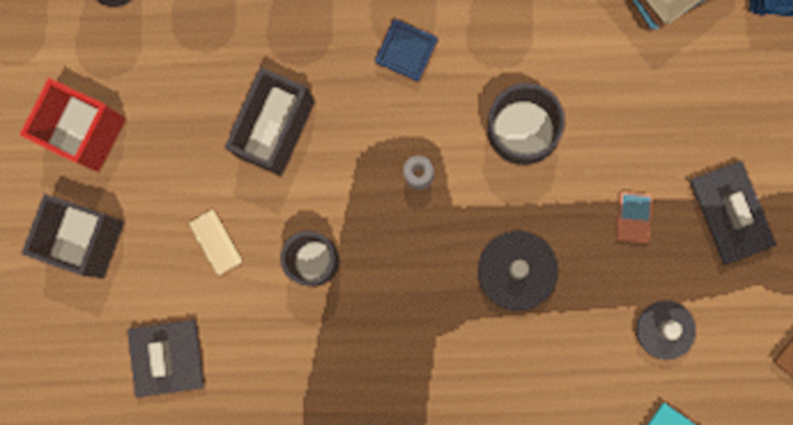

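The crop confirms the choice: the dark lids are the large one at (518,270), the small one at (665,330), the oblong one at (732,212) and the square one at (166,357). The dark jars are at (525,123), (310,258), (73,236) and (270,120). Next I'll survey each from straight overhead with the wrist camera.

```bash
cat > survey.py <<'E'
from h import *
import pickle
A=dict(lidO=(537,-384),lidS=(399,-293),lidL=(473,-123),jarL=(643,-135),jarS=(496,117),lidQ=(380,300),jarQ=(527,392),jarO=(653,161))
out={}
for n,(x,y) in A.items():
    b=np.arctan2(y,x); r=np.hypot(x,y)+84
    yaw=b+np.pi
    ctrl.reach([r*np.cos(b),r*np.sin(b),200],[np.pi,0,(yaw+np.pi)%(2*np.pi)-np.pi])
    ctrl.hold(.25)
    T=wristT(); out[n]=(eyes.grab_frame("wrist"),T)
    print(n,sensors.read_state()["time_s"],sensors.read_state()["qpos"][5])
pickle.dump(out,open("s.pkl","wb"))
cv2.imwrite("pics/survey.png",np.vstack([np.hstack([cv2.resize(out[n][0][:,:,::-1],(200,150)) for n in k]) for k in (list(A)[:4],list(A)[4:])]))
E
python3 survey.py
```

```text
lidO 2.0833 -0.08674242536396409
lidS 3.0833 -0.11159251672521432
lidL 4.2583 -0.11285409580235094
jarL 5.275 -0.08719336999217103
jarS 6.8083 -0.10885251397608565
lidQ 8.1 -0.11376032833605187
jarQ 9.125 -0.08720759696912604
jarO 10.5667 -0.08534023345063547
```

View pics/survey.png

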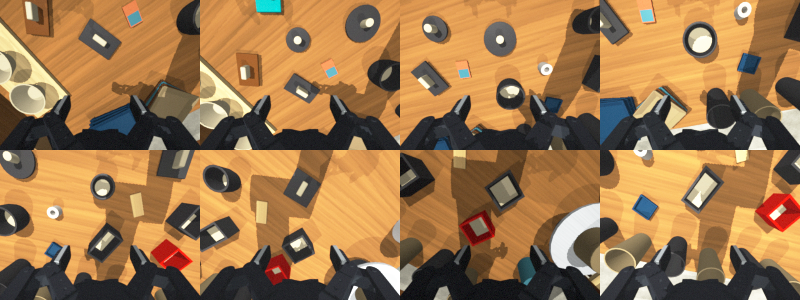

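The survey shows each object clear and centred near (100,40) in its 200x150 tile. Shadows stay brown while the ware is grey, so I'll segment by saturation.

```bash
cat >> h.py <<'E'
def measure(img,T,xy,z,round_):
    i=eyes.camera_info("wrist"); hsv=cv2.cvtColor(img,cv2.COLOR_RGB2HSV)
    m=((hsv[...,1]<95)).astype(np.uint8)
    m=cv2.morphologyEx(m,cv2.MORPH_CLOSE,np.ones((3,3))); m=cv2.morphologyEx(m,cv2.MORPH_OPEN,np.ones((5,5)))
    p=np.linalg.inv(T)@np.r_[xy,z,1]; u=(i["fx"]*p[0]/p[2]+i["cx"],i["fy"]*p[1]/p[2]+i["cy"])
    cs,_=cv2.findContours(m,cv2.RETR_EXTERNAL,cv2.CHAIN_APPROX_NONE)
    cs=[c for c in cs if cv2.contourArea(c)>300]
    c=max(cs,key=lambda c:cv2.pointPolygonTest(c,u,True))
    P=ray("wrist",c[:,0],z,T).astype(np.float32)
    if round_: (cx,cy),d,_=cv2.fitEllipse(P); return (cx,cy),d,0.,c
    (cx,cy),(w,h),a=cv2.minAreaRect(P); a=np.radians(a)
    if h>w: a+=np.pi/2; w,h=h,w
    return (cx,cy),(w,h),(a+np.pi/2)%np.pi-np.pi/2,c
E
cat > meas.py <<'E'
from h import *
import pickle
from survey0 import A
out=pickle.load(open("s.pkl","rb")); res={}; tiles=[]
for n,(img,T) in out.items():
    c,d,a,ct=measure(img,T,A[n],16 if n[:3]=="lid" else 65,n[3] in "LS")
    # grip top (pale) inside the lid, or none
    g=""
    if n[:3]=="lid":
        hsv=cv2.cvtColor(img,cv2.COLOR_RGB2HSV); m=np.zeros(img.shape[:2],np.uint8); cv2.drawContours(m,[ct],-1,1,-1)
        m&=(hsv[...,2]>190).astype(np.uint8)
        P=ray("wrist",cv2.findNonZero(m)[:,0],46,T).astype(np.float32); r=cv2.minAreaRect(P); g=np.round(r[0]+r[1]+(r[2],),1)
    res[n]=(c,a); print(n,np.round(c,1),np.round(d,1),round(a,3),g)
    im=img[:,:,::-1].copy(); cv2.drawContours(im,[ct],-1,(0,255,0),1); x,y=ct[:,0].mean(0).astype(int); x=max(x,90);y=max(y,90)
    tiles.append(cv2.resize(im[y-90:y+90,x-90:x+90],(200,200)))
pickle.dump(res,open("r.pkl","wb")); cv2.imwrite("pics/meas.png",np.vstack([np.hstack(tiles[:4]),np.hstack(tiles[4:])]))
E
grep ^A= survey.py > survey0.py; python3 meas.py
```

```text
lidO [ 539.1 -387.6] [110.4  66.3] 0.34 [ 538.8 -387.8   38.5   14.7   19.6]
lidS [ 399.1 -301.3] [68.6 69.4] 0.0 [ 398.8 -301.5   20.4   20.6    7.5]
lidL [ 474.6 -125.2] [94.2 95.5] 0.0 [ 474.5 -125.4   20.1   20.    75.3]
jarL [ 646.2 -136.7] [86.4 87.7] 0.0 
jarS [491.7 121.1] [60.3 61.5] 0.0 
lidQ [377.9 302.7] [82.7 82.3] 0.122 [378.3 302.5  37.4  13.6   7.1]
jarQ [525.7 405. ] [76.2 75.7] 1.207 
jarO [657.7 167.8] [103.9  59.6] -0.429
```

View pics/meas.png

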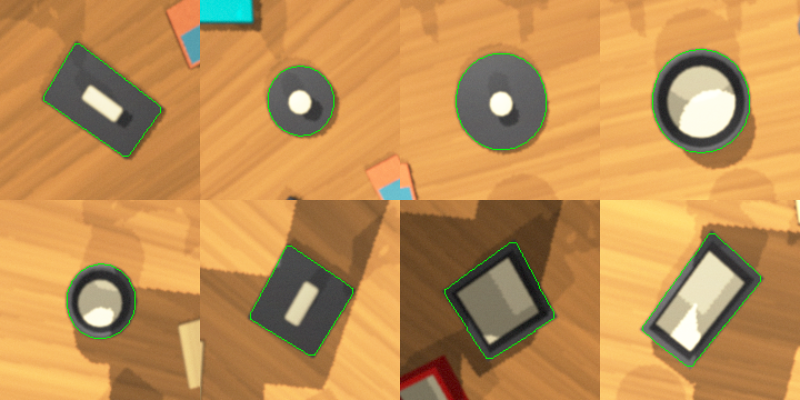

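All eight contours fit tightly, sizes match to within about 2 mm, and the grip centres agree with the flange centres. I'll start with the oblong lid.

```bash
cat > pp.py <<'E'
from h import *
import pickle,sys
res=pickle.load(open("r.pkl","rb"))
wrap=lambda a:(a+np.pi)%(2*np.pi)-np.pi
def yawfor(c,a):   # half turn nearest to the middle of joint 6
    b=np.arctan2(c[1],c[0])+np.pi
    return wrap(b+(a-b+np.pi/2)%np.pi-np.pi/2)
def above(c,yaw,z=190): ctrl.reach([*c,z],[np.pi,0,yaw])
def trimmed(c,z,speed):   # descend, then correct the standing xy error
    ctrl.move_linear([*c,z],max_speed=speed); ctrl.hold(.15)
    e=np.r_[c,z]-sensors.read_state()["tool_pos"]; return e
def pick(k):
    c,a=res["lid"+k]
    y=yawfor(c,a) if k in "QO" else wrap(np.arctan2(c[1],c[0])+np.pi)
    grip(.7,40); above(c,y); e=trimmed(c,70,150)
    ctrl.move_linear([c[0]+e[0],c[1]+e[1],20.5+e[2]],max_speed=60)
    z=sensors.read_state()["tool_pos"]; grip(0,40); ctrl.hold(.2)
    s=sensors.read_state(); print("pick",k,z.round(1),s["finger_gap"],s["grasp_force"],s["force"].round(1))
    z0=s["tool_pos"][2]; ctrl.move_linear([*c,60],max_speed=60); ctrl.move_linear([*c,190],max_speed=200); return z0
def place(k,z0):
    c,a=res["jar"+k]
    if k=="Q": 
        b=np.arctan2(c[1],c[0])+np.pi; y=wrap(b+(a-b+np.pi/4)%(np.pi/2)-np.pi/4)
    else: y=yawfor(c,a) if k=="O" else wrap(np.arctan2(c[1],c[0])+np.pi)
    above(c,y); e=trimmed(c,z0+57+20,150); print("err",e.round(2),sensors.read_state()["finger_gap"])
    p=np.r_[c,0]+np.r_[e[:2],0]; f0=sensors.read_state()["force"][2]; z=z0+57+3+e[2]
    ctrl.move_linear([p[0],p[1],z],max_speed=40)
    for _ in range(10):
        s=sensors.read_state()
        if s["force"][2]-f0>3: break
        z-=.7; ctrl.move_linear([p[0],p[1],z],max_speed=20); ctrl.hold(.08)
    s=sensors.read_state(); print("down",s["tool_pos"].round(1),"expect z",round(z0+57,1),(s["force"][2]-f0).round(1),s["tool_rot"].round(3),y)
    if abs(s["tool_pos"][2]-z0-57)>2.5: print("NOT SEATED, holding"); sys.exit()
    grip(.6); ctrl.move_linear([p[0],p[1],190],max_speed=150)
    print("t",sensors.read_state()["time_s"])
E
python3 - <<'E'
from pp import *
z=pick("O"); place("O",z)
E
```

```text
pick O [ 538.5 -387.1   19.3] 0.1789049412133061 40.919042229652405 [0.4 1.  2.5]
err [-1.41 -0.19 -1.82] 0.17759900917849278
down [656.5 167.7  76.2] expect z 76.3 7.1 [3.141e+00 1.000e-03 2.713e+00] 2.712712531111525
t 23.45
```

Seated at the expected height. I'll do the rest the same way, with a longer settle before trimming.

```bash
sed -i 's/hold(.15)/hold(.4)/' pp.py
python3 - <<'E'
from pp import *
for k in "LSQ":
    z=pick(k); place(k,z)
E
```

```text
pick L [ 474.7 -125.2   20.3] 0.24734982210415418 39.32299554347992 [-1.7 -0.6  6. ]
err [-0.35  0.08 -0.54] 0.2409962596348249
down [ 646.  -136.6   77.6] expect z 77.6 3.3 [-3.142  0.     2.933] 2.933180893648829
t 34.7
pick S [ 399.1 -301.4   20.3] 0.24652337782054387 39.18020009994507 [-0.4  1.5  5. ]
err [-0.37 -0.08 -0.49] 0.24144422635909807
down [491.5 121.   77.6] expect z 77.5 4.6 [ 3.142  0.    -2.9  ] -2.9001553640040374
t 46.65
pick Q [378.1 302.7  20.4] 0.17830394731764587 39.823172092437744 [-0.   0.7  3.9]
err [-0.29 -0.21 -0.6 ] 0.17958706911329614
down [525.6 404.9  77.5] expect z 77.5 7.0 [-3.141e+00  1.000e-03 -1.934e+00] -1.9342519023537328
t 58.15
```

Next I'll check all four from above, comparing flange pose at the seated height (73 mm) with the jar poses.

Run:
```python
from pp import *
tiles=[]
for k in "QOSL":
    x,y=res["jar"+k][0]; b=np.arctan2(y,x); r=np.hypot(x,y)+84
    ctrl.reach([r*np.cos(b),r*np.sin(b),230],[np.pi,0,wrap(b+np.pi)]); ctrl.hold(.3)
    T=wristT(); img=eyes.grab_frame("wrist"); c,d,a,ct=measure(img,T,(x,y),73,k in "LS")
    print(k,np.round(np.array(c)-(x,y),1),np.round(d,1),round(a-res["jar"+k][1],3))
    u,v=ct[:,0].mean(0).astype(int); tiles.append(cv2.resize(img[max(v-75,0):max(v-75,0)+150,u-75:u+75,::-1],(200,200)))
cv2.imwrite("pics/fin.png",np.hstack(tiles)); 
ctrl.goto_joints([-1.384,.276,-.026,1.268,0,1.467])
cv2.imwrite("pics/scene1.png",eyes.grab_frame("scene")[:,:,::-1]); print(sensors.read_state()["time_s"])
```

```text
Q [ 0.6 -0.7] [83.1 83. ] -1.573
O [-0.6 -0.1] [110.6  66.7] -0.0
S [ 0.  -0.3] [68.4 69.2] 0.0
L [-0.1  0.3] [94.5 95.5] 0.0
65.8583
```

View pics/fin.png

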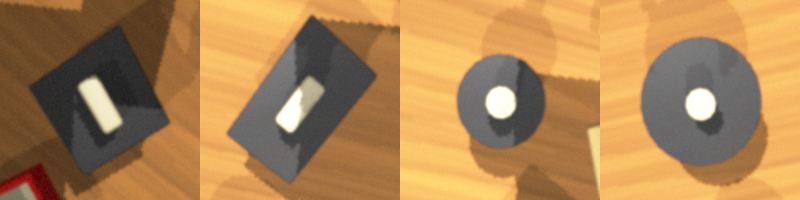

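View pics/scene1.png

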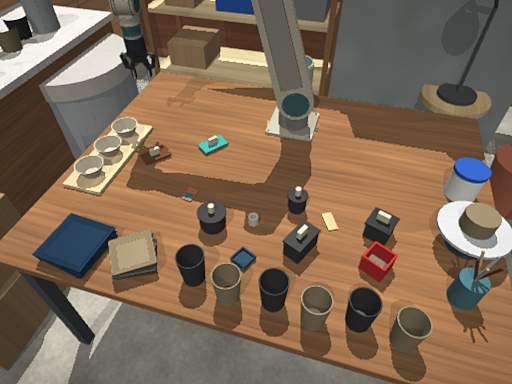

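All four lids sit centred, level and lined up on their jars, at (212,212), (297,197), (380,222) and (300,238) in the scene view. The look-alikes are untouched.

```bash
python3 -c "
from station import ctrl
print(ctrl.finish_job())"
```

```text
the job is handed in; nothing more can be done
None
```

All four lids are seated on their matching jars, each within about 1 mm of centre with the square and oblong ones lined up; the jars and look-alikes are where they were, and I handed the job in at about 66 s.

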